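Wedge the sagging bench shelf level

TASK

The little packing shelf on the table sags at the front. Take the thicker of the two wooden wedges and push it, thin end first and squarely, under the middle of the shelf's front edge until the shelf is up against its stops and the wedge is jammed tight; then let go. Leave the two batteries next to the shelf standing where they are.

Things in the scene. Friction and masses are not known exactly. Their poses are not given: they have to be found in the camera images.
- bracket: Fixed grey steel bracket holding the shelf: two cheek plates 112 mm deep, 50 mm high, 186 mm apart over all (226 mm over their feet). Origin: on the table below the middle of the level shelf's front edge. x points level from that edge in under the shelf, away from the robot; y left along the edge; z up. Place and yaw vary.
- shelf (a joint): Hinge of the shelf, rad: 0 = level, up against the bracket's stop tabs; about -0.078 = sagging fully, as at the start. It falls back under its weight unless propped. Its front edge bears down with 2 to 3.2 N: pushing the wedge in takes some 3 to 10 N while the shelf rises; at the stops resistance rises steeply, and a push of 16 to 22 N jams the wedge, which then stays by friction.
- shelf_edge (a point): Middle of the shelf's lower front corner: 9 mm above the table when sagging, 18 mm when level. The shelf is a plywood board 129 mm deep, 172 mm wide, 12 mm thick with an aluminium front edge; its pin lies 118 mm behind the edge. A white carton (68 x 115 x 60 mm) is strapped on it, 48 mm behind the edge.
- wedge: The thicker wooden wedge, loose, 70 g: 110 mm long, 40 mm wide, tapering from 28 mm high (thick end, x = -55 mm) to 4 mm (thin end, x = +55 mm). Origin: centre of its flat underside; z up. Starts flat on the table left or right of the shelf, thin end within 0.9 rad of straight ahead. It meets the edge about 23 mm in and jams about 64 mm in, 46 mm still sticking out.
- wedge_tip (a point): Middle of the thin end of the thicker wedge, on its underside.
- thin_wedge: The other wooden wedge, loose: 80 mm long, 30 mm wide, only 12 mm high at the thick end and 3 mm at the thin end: too thin for this job. Origin and axes as for the thicker wedge. Starts at the other side of the shelf.
- battery_1: Round battery cell standing upright, 33 mm diameter, 62 mm high, right of the shelf; origin at the centre of its underside. To be left standing.
- battery_2: A second such battery cell, standing left of the shelf; origin at the centre of its underside. To be left standing.
Mind the look-alikes: they are no part of the job. Leave any orange look-alike of the wedge alone.

How it is judged:
By the outcome, as a careful person would: the job done as asked, in the order asked, and still so for the second after the job is handed in, with the robot touching nothing.
It also fails if it takes over 48 s, if anything falls off the work surface, if the arm or the gripper's body presses on something with over 40 N, if the wrist force passes 120 N, or if a joint passes its speed limit or range.

ROBOT

A 6-joint arm with a two-finger parallel gripper is mounted at the origin on a cart in front of the work surface, level with it; the furniture and walls round the work are solid. World frame = base frame: x ahead of the robot, y to its left, z up, the work surface at z = 0. Lengths are in m, angles in rad, forces in N, time in s.
With the tool pointing down it reaches from about 0.4 to 0.825 m from the base axis. Payload 7 kg.
Tool frame: the origin (TCP) lies midway between the tips of the shut fingers; the grasp point (between the pads) lies 19 mm behind it; z points along the fingers, y is the line along which they close (so a half turn about z gives the same grasp; the last joint's range is limited). The gripper opens to 85 mm and grips with 20 to 120 N. Pads are 22 mm wide; open, the fingers measure 114 mm over their backs; the gripper's body (76 mm by 85 mm) begins 54 mm behind the grasp point. The pads swing forward as they close: fully open they stand 13 mm farther back than shut.
Start: joints at [1.597, 0.359, 0.012, 0, -1.224, -0.288], TCP at [0.175, 0.652, 0.231] pointing down, gripper open.
Joint ranges: [-3.07, 3.07], [-1.43, 2.12], [-1.02, 1.25], [-3.03, 1.67], [-3.05, -0], [-3.03, 3.03]. Speed limits (rad/s): [2.39, 2.39, 3.01, 3.14, 3.14, 3.14].

INTERFACE

Orientations are given as a rotation vector (axis times angle).
In Python, from bench import arm, viewer gives the robot as it stands. The module is installed in compiled form; this text tells all that it offers.
- The arm moves only by the shell command python3 -m handwheel 'ROWS' [FORCE]. ROWS is JSON, a list of rows, each a list of 5 numbers: the shift along the tool's x, y, z each as a share of 0.03 m, from -1 to 1, then the turn about the tool's z as a share of 180 degrees, from -1 to 1, then the opening, from 0 (shut) to 1 (fully open). A call has exactly 10 rows; each row shifts and turns the commanded pose from where the row before left it, along the tool's axes as they then stand; what a row does not reach is not made up. A row lasts 1/8 s, in which the tool goes at most 62.5 mm and 10.7 degrees, less where a joint would pass 70% of its speed; a pose out of reach is approached as far as the arm can. A call with a number of a shift or a turn outside -1 to 1 is refused whole. A call with a gripper value outside its range is refused whole. The fingers move at their own pace and stop on an object; FORCE is the grip in N (left out, the last holds). Time passes only in rows, so rows that do not move let the fingers close, or fill a call up. It gives the time, the measured TCP pose, the force, the opening and the grip force at its end, in the units of the state.
- arm.get_state(): the state, without advancing time (a new reading comes with each control period).
- viewer.grab_frame(name): name is "scene" or "top"; returns (picture, depth): 420x560x3 uint8, blue, green, red; 420x560 float32, m along the optical axis (not along the pixel's ray), 0 where there is no reading.
- viewer.calibration(name): a dict with "fx", "fy", "cx", "cy" (pixels), "position" and "rotation" of the camera in the world. Camera axes: x right, y down, z forward; pixel columns grow to the right and rows downward; lengths in m; the calibration is good to about 2 mm. A picture is of the moment at which its call begins. calibration takes no time and is no camera call.
- arm.sign_off(): hands the job in; it is judged then, once.
The state is a dict: "t": time; "joints": joint angles; "qvel": joint speeds; "effort": joint torques, N m; "tcp_pos": TCP position; "tcp_rot": TCP orientation; "wrist_force": force on the tool from outside, world axes, zero at the start; "moment": the same for the moment, N m; "opening": finger opening in m; "grasp_force": force on a finger pad.
Only numpy, scipy, OpenCV 4.12 (cv2) and the standard library are available. Lean on these libraries where they do the work, as an engineer would, in place of code of your own. Each camera call takes 0.05 s, during which the arm holds its last target. There are 200 camera calls.

## Working session

There is one attempt and no reset: what is moved stays moved. The work goes in short steps, Python scripts to look and compute and a shell command to move; the robot and the scene stay as the last step left them, time stands still between calls to the robot, and variables do not carry over. Pictures are saved under pics/ and viewed, at most 14 in all, crops included, and the job is handed in when it is done.

```bash
mkdir -p pics; cat > h.py <<'E'
import numpy as np,cv2
from bench import arm,viewer
def grab(n,f=None):
    im,d=viewer.grab_frame(n); c=viewer.calibration(n)
    if f: cv2.imwrite('pics/'+f,im)
    v,u=np.mgrid[:420,:560]
    P=np.stack([(u-c['cx'])/c['fx']*d,(v-c['cy'])/c['fy']*d,d],-1)@np.array(c['rotation']).T+np.array(c['position'])
    P[d==0]=np.nan
    return im,P
E
python3 - <<'E'
from h import *
for n in('top','scene'):
    im,P=grab(n,n+'1.png'); np.save(n+'1.npy',P); print(viewer.calibration(n))
print(arm.get_state())
E
```

```text
Traceback (most recent call last):
  File "h.py", line 7, in grab
    P=np.stack([(u-c['cx'])/c['fx']*d,(v-c['cy'])/c['fy']*d,d],-1)@np.array(c['rotation']).T+np.array(c['position'])
      ~~~~~~~~~~~~~~~~~~~~~~~~~~~~~~~~~~~~~~~~~~~~~~~~~~~~~~~~~~~~~~~~~~~~~~~~~~~~~~~~~~~~~~^~~~~~~~~~~~~~~~~~~~~~~~
ValueError: operands could not be broadcast together with shapes (420,560) (3,)
```

View pics/top1.png

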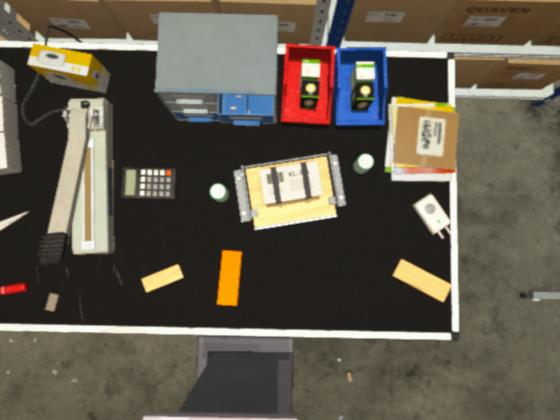

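The top view shows the shelf at (290,190) and batteries at (219,192) and (364,162). The wooden wedges are at (162,278), short, and (422,280), long and so probably the thick one. The orange decoy is at (229,278).

```bash
sed -i "s/np.array(c\['rotation'\]).T/cv2.Rodrigues(np.array(c['rotation'],float))[0].T/" h.py
python3 - <<'E'
from h import *
for n in('top','scene'):
    im,P=grab(n,n+'1.png'); np.save(n+'1.npy',P); print(viewer.calibration(n))
    if n=='top':
        for u,v in [(422,280),(162,278),(229,278),(219,190),(364,160),(243,220),(345,200),(290,220),(260,300),(330,250),(400,240),(250,228),(337,213)]: print(u,v,P[v,u].round(4))
        hsv=cv2.cvtColor(im,cv2.COLOR_BGR2HSV)
        for u,v in[(422,280),(162,278),(229,278),(300,210)]: print(hsv[v,u])
        m=(P[...,2]>.001)&(P[...,2]<.04)&(hsv[...,2]>120)
        m=m.astype('uint8')
        k,l,s,c=cv2.connectedComponentsWithStats(m)
        for i in range(1,k):
            if 200<s[i,4]<4000:
                Q=P[l==i]; r=cv2.minAreaRect(Q[:,:2].astype('f4')); print(c[i].round(),s[i,4],r,np.nanpercentile(Q[:,2],[5,95]))
print(arm.get_state())
E
```

```text
{'fx': 450.6809769291087, 'fy': 450.6809769291087, 'cx': 279.9489476460764, 'cy': 204.46763231331866, 'position': array([ 0.49674883, -0.10671623,  0.96306661]), 'rotation': array([-2.19996219,  2.15042352, -0.11381979])}
422 280 [ 0.4379 -0.4115  0.0186]
162 278 [0.4294 0.1304 0.0069]
229 278 [ 0.4332 -0.0107  0.0172]
219 190 [0.6108 0.0106 0.0626]
364 160 [ 0.6788 -0.281   0.0634]
243 220 [ 0.5552 -0.0349  0.0009]
345 200 [ 6.034e-01 -2.528e-01 -4.000e-04]
290 220 [ 0.5562 -0.1347  0.0217]
260 300 [ 3.877e-01 -7.560e-02  2.000e-04]
330 250 [ 4.956e-01 -2.217e-01 -1.000e-04]
400 240 [ 0.5202 -0.3714 -0.001 ]
250 228 [ 5.385e-01 -5.020e-02 -1.000e-04]
337 213 [ 0.575  -0.2361 -0.0017]
[ 23 118 252]
[ 24 112 252]
[ 19 255 253]
[ 28  86 252]
[80. 45.] 700 ((0.9333459138870239, 0.3399249017238617), (0.3444924056529999, 0.019085858017206192), 89.71781158447266) [0.00120064 0.00582302]
[417.  54.] 276 ((0.9325394034385681, -0.40957072377204895), (0.015374438837170601, 0.13823191821575165), 0.11391367018222809) [0.00123925 0.00530172]
[305.  96.] 1813 ((0.8371298313140869, -0.1666026115417
[... 1772 characters left out ...]
33,  0.71533633, -0.32604177])}
{'t': 0.15, 'joints': array([ 1.59706790e+00,  3.59231403e-01,  1.12663572e-02, -2.32630600e-04,
       -1.22409484e+00, -2.88092722e-01]), 'qvel': array([ 0.00212   , -0.00328098,  0.00361579,  0.00161937,  0.00126546,
       -0.00081589]), 'effort': array([-1.67752485e-03, -5.83880246e+01,  2.93650746e+01,  6.94057390e+00,
       -4.22290934e-03,  2.46172746e-06]), 'tcp_pos': array([0.17466103, 0.65163721, 0.23057573]), 'tcp_rot': array([ 3.11342395e+00, -4.10049905e-01, -2.86552632e-05]), 'wrist_force': array([-0.24812758,  0.08522481, -0.17083149]), 'moment': array([ 0.06568296, -0.00373589,  0.00039339]), 'grasp_force': 0.0, 'opening': 0.0854840045338222}
```

View pics/scene1.png

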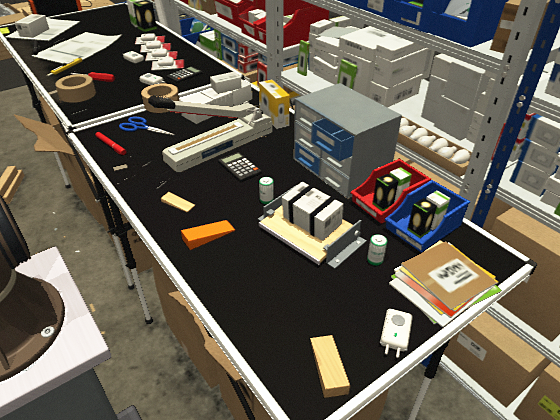

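The scene view shows the long wooden wedge at (330,365) near the front right and the thin one at (178,202). The orange decoy is at (207,235). Next I fit the wedge and the bracket.

```bash
python3 - <<'E'
from h import *
P=np.load('top1.npy'); im=cv2.imread('pics/top1.png'); hsv=cv2.cvtColor(im,cv2.COLOR_BGR2HSV)
def rect(Q): 
    (c,(w,h),a)=cv2.minAreaRect(Q[:,:2].astype('f4')); return np.round(c,4),round(w,4),round(h,4),round(a,2)
reg=np.zeros((420,560),bool); reg[250:312,385:453]=1
Q=P[reg&(hsv[...,1]>60)&(hsv[...,2]>100)&(P[...,2]>.002)]
print('wedge',len(Q),rect(Q))
A=np.c_[Q[:,:2]-Q[:,:2].mean(0),np.ones(len(Q))]; g=np.linalg.lstsq(A,Q[:,2],rcond=None)[0]
print('grad',g,'slope',np.hypot(*g[:2]),'thin dir deg',np.degrees(np.arctan2(-g[1],-g[0])),Q[:,2].min(),Q[:,2].max())
# bracket: per foot long axis, shelf rect
reg[:]=0; reg[145:235,225:355]=1
w=(hsv[...,1]>50)&(hsv[...,0]>15)&(hsv[...,0]<40)&(hsv[...,2]>150)
S=P[reg&w&(P[...,2]>.008)&(P[...,2]<.045)]
print('wood',len(S),rect(S))
n=np.linalg.svd(S-S.mean(0),full_matrices=False)[2][2]; print('normal',n)
for lo,hi in((228,262),(325,350)):
    r=np.zeros_like(reg); r[145:235,lo:hi]=1
    F=P[r&(P[...,2]>.0025)&(P[...,2]<.009)&(hsv[...,2]>110)]; print('foot',len(F),rect(F))
    F=P[r&(P[...,2]>.042)&(P[...,2]<.056)]; print('cheek top',len(F),rect(F))
for a in(10,11,12,13):
  t=np.radians(a);ex=np.array([np.cos(t),np.sin(t)]);ey=np.array([-ex[1],ex[0]])
  B=P[reg&(P[...,2]>.0025)&(P[...,2]<.056)&(hsv[...,2]>90)]
  B=B[:,:2]; x=B@ex;y=B@ey; 
  xf=S[:,:2]@ex; yy=S[:,:2]@ey
  # slope of front edge
  bins=np.arange(yy.min()+.01,yy.max()-.01,.01); fe=[np.percentile(xf[(yy>=b)&(yy<b+.01)],0) for b in bins]
  print(a,'y',np.percentile(y,[.3,99.7]),'front',np.round(fe,4))
big=cv2.resize(im[140:320,215:460],None,fx=3,fy=3,interpolation=cv2.INTER_CUBIC); cv2.imwrite('pics/crop.png',big)
E
```

```text
wedge 1108 (array([ 0.4369, -0.4156]), 0.1199, 0.0435, 63.14)
grad [-0.08346223 -0.19003889  0.01617507] slope 0.207558968731398 thin dir deg 66.2896388806203 0.0020884994930711054 0.031237896520105113
wood 2710 (array([ 0.6189, -0.1344]), 0.1294, 0.1753, 10.48)
normal [-0.0694282  -0.01677218  0.99744595]
foot 282 (array([ 0.6159, -0.0309]), 0.0498, 0.1228, 80.08)
cheek top 116 (array([ 0.6109, -0.0417]), 0.1106, 0.0041, 10.54)
foot 216 (array([ 0.6452, -0.2307]), 0.1111, 0.0249, 10.76)
cheek top 132 (array([ 0.6439, -0.2206]), 0.1112, 0.0046, 10.31)
10 y [-0.35029962 -0.1062279 ] front [0.5232 0.522  0.5224 0.5226 0.5224 0.5231 0.5223 0.5222 0.5222 0.5217
 0.522  0.5219 0.5217 0.5217 0.522  0.5218]
11 y [-0.36059809 -0.11677992] front [0.5177 0.5166 0.5172 0.5176 0.5177 0.5184 0.5177 0.5179 0.5188 0.5181
 0.5178 0.5183 0.5182 0.5186 0.5185 0.5189]
12 y [-0.37106474 -0.12723152] front [0.5117 0.5121 0.5111 0.5124 0.5128 0.5127 0.513  0.5134 0.5141 0.5139
 0.5138 0.5145 0.5155 0.5147 0.5151 0.5158]
13 y [-0.38146116 -0.13759818] front [0.5053 0.5063 0.5055 0.507  0.5071 0.5076 0.5081 0.5088 0.509  0.5095
 0.5096 0.5106 0.5111 0.511  0.5116 0.5126 0.5122]
```

View pics/crop.png

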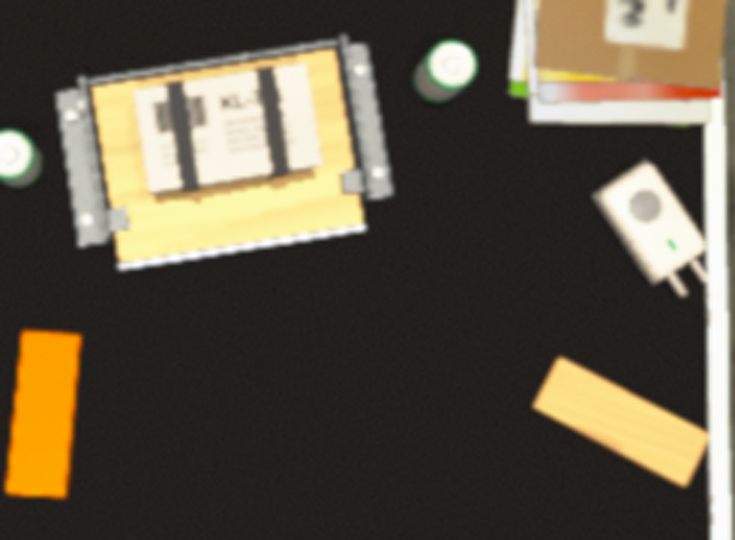

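The crop confirms the wedge on the right has its thin end up-left at about 63°. The bracket yaw is about 10.5° and the front edge middle about (0.553, -0.146). I start by going round the front.

```bash
python3 -m handwheel '[[0.92,0.7,0,0,1],[0.92,0.7,0,0,1],[0.92,0.7,0,0,1],[0.92,0.7,0,0,1],[0.92,0.7,0,0,1],[0.92,0.7,0,0,1],[0.92,0.7,0,0,1],[0.92,0.7,0,0,1],[0.92,0.7,0,0,1],[0.92,0.7,0,0,1]]' 80
python3 -m handwheel '[[0.92,0.7,0,0,1],[0.92,0.7,0,0,1],[0.92,0.7,0,0,1],[0.92,0.7,0,0,1],[0.92,0.7,0,0,1],[0.92,0.7,0,0,1],[0.92,0.7,0,0,1],[0.92,0.7,0,0,1],[0.92,0.7,0,0,1],[0.92,0.7,0,0,1]]'
cat >> h.py <<'E'
def go(tx,ty,tz,yaw=None):
    s=arm.get_state(); R=cv2.Rodrigues(np.array(s['tcp_rot'],float))[0]; p=np.array(s['tcp_pos'])
    y0=np.degrees(np.arctan2(R[1,0],R[0,0])); print('t',s['t'],'p',p.round(4),'yaw',y0.round(2),'open',round(s['opening'],4),'gf',round(s['grasp_force'],1),'F',np.round(s['wrist_force'],1),'q',np.round(s['joints'],2))
    print('tool shift total (shares)',(R.T@(np.array([tx,ty,tz])-p)/.03).round(3), 'turn share', None if yaw is None else round(-((yaw-y0+180)%360-180)/180,4))
E
python3 -c "
from h import *
go(.437,-.416,.16,-117)"
```

```text
t: 1.4
tcp_pos: [0.3874, 0.3766, 0.2312]
tcp_rot: [3.115, -0.41, -0.0]
wrist_force: [-0.1, 0.5, 0.4]
opening: 0.0852
grasp_force: 0.0
t: 2.65
tcp_pos: [0.5997, 0.1024, 0.2311]
tcp_rot: [3.115, -0.41, -0.001]
wrist_force: [-0.1, 0.0, 0.8]
opening: 0.0855
grasp_force: 0.0
t 2.65 p [0.5997 0.1024 0.2311] yaw -15.0 open 0.0855 gf 0.0 F [-0.1  0.   0.8] q [ 0.49  0.25 -0.14 -0.   -1.18  0.82]
tool shift total (shares) [-0.763 18.095  2.372] turn share 0.5666
```

```bash
python3 -m handwheel '[[-0.04,1,0,0,1],[-0.04,1,0,0,1],[-0.04,1,0,0,1],[-0.04,1,0,0,1],[-0.04,1,0,0,1],[-0.04,1,0,0,1],[-0.04,1,0,0,1],[-0.04,1,0,0,1],[-0.04,1,0,0,1],[-0.04,1,0,0,1]]'
python3 -m handwheel '[[-0.04,1,0.2,0,1],[-0.04,1,0.2,0,1],[-0.04,1,0.2,0,1],[-0.04,1,0.2,0,0.75],[-0.04,1,0.2,0,0.75],[-0.04,1,0.2,0,0.75],[-0.04,1,0.2,0,0.75],[-0.04,1,0.2,0,0.75],[0,0,0.2,0.055,0.75],[0,0,0.2,0.055,0.75]]'
python3 -m handwheel '[[0,0,0,0.057,0.75],[0,0,0,0.057,0.75],[0,0,0,0.057,0.75],[0,0,0,0.057,0.75],[0,0,0,0.057,0.75],[0,0,0,0.057,0.75],[0,0,0,0.057,0.75],[0,0,0,0.057,0.75],[0,0,0,0,0.75],[0,0,0,0,0.75]]'
python3 - <<'E'
from h import *
P=np.load('top1.npy')
for v in(255,265,280,290): print(v,[tuple(P[v,u].round(3)) for u in range(446,460,2)])
im,Q=grab('top','top2.png')
cv2.imwrite('pics/top2c.png',cv2.resize(im[200:330,340:480],None,fx=4,fy=4))
go(.4225,-.4442,.05,-117)
E
```

```text
t: 3.9
tcp_pos: [0.5094, -0.1841, 0.2312]
tcp_rot: [-3.115, 0.41, 0.0]
wrist_force: [0.3, 0.4, -0.4]
opening: 0.0854
grasp_force: 0.0
t: 5.15
tcp_pos: [0.4381, -0.413, 0.1707]
tcp_rot: [-2.994, 0.95, 0.001]
wrist_force: [0.1, 0.5, -0.3]
opening: 0.064
grasp_force: 0.0
t: 6.4
tcp_pos: [0.4385, -0.4125, 0.1712]
tcp_rot: [1.65, -2.674, -0.0]
wrist_force: [-0.3, 0.6, 0.4]
opening: 0.0638
grasp_force: 0.0
255 [(np.float64(0.491), np.float64(-0.47), np.float64(-0.001)), (np.float64(0.491), np.float64(-0.473), np.float64(0.0)), (np.float64(0.491), np.float64(-0.478), np.float64(-0.0)), (np.float64(0.491), np.float64(-0.482), np.float64(0.0)), (np.float64(0.491), np.float64(-0.487), np.float64(-0.002)), (np.float64(0.491), np.float64(-0.491), np.float64(-0.0)), (np.float64(0.486), np.float64(-0.838), np.float64(-0.851))]
265 [(np.float64(0.469), np.float64(-0.468), np.float64(0.002)), (np.float64(0.469), np.float64(-0.474), np.float64(-0.002)), (np.float64(0.47), np.float64(-0.476), np.float64(0.003)), (np.float64(0.47), np.float64(-0.481), np.float64(0.001)), (np.float64(0.47), np.float64(-
[... 502 characters left out ...]
t64(0.003)), (np.float64(0.387), np.float64(-0.836), np.float64(-0.851))]
290 [(np.float64(0.419), np.float64(-0.457), np.float64(0.031)), (np.float64(0.419), np.float64(-0.462), np.float64(0.028)), (np.float64(0.417), np.float64(-0.477), np.float64(-0.002)), (np.float64(0.417), np.float64(-0.48), np.float64(0.003)), (np.float64(0.418), np.float64(-0.484), np.float64(0.004)), (np.float64(0.418), np.float64(-0.488), np.float64(0.004)), (np.float64(0.346), np.float64(-0.841), np.float64(-0.863))]
t 6.45 p [ 0.4385 -0.4126  0.1712] yaw -116.69 open 0.0641 gf 0.0 F [-0.6  0.4 -0.4] q [-0.43  0.29 -0.24 -0.   -1.05 -0.04]
tool shift total (shares) [1.182e+00 2.000e-03 4.040e+00] turn share 0.0017
```

View pics/top2c.png

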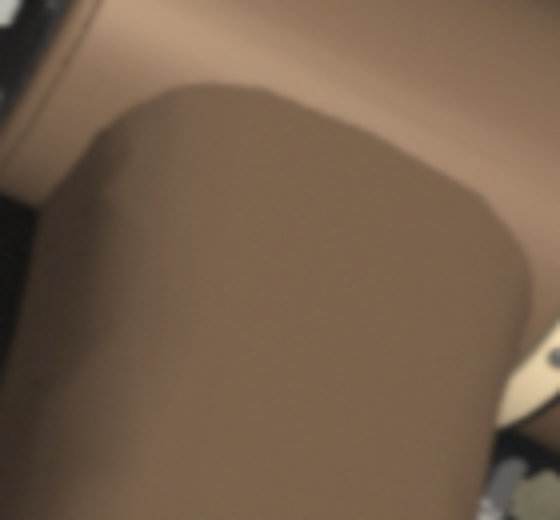

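The top camera is blocked by the arm here. The border strip is flat, so I can descend and grasp.

```bash
python3 -m handwheel '[[0.3,0,0.5,0,0.75],[0.3,0,0.7,0,0.75],[0.3,0,0.7,0,0.75],[0.3,0,0.7,0,0.75],[0,0,0.7,0,0.75],[0,0,0.7,0,0.75],[0,0,0.6,0,0.75],[0,0,0.5,0,0.75],[0,0,0.4,0,0.75],[0,0,0,0,0.75]]'
python3 - <<'E'
from h import *
im,Q=grab('scene','s2.png')
cv2.imwrite('pics/s2c.png',cv2.resize(im[200:420,200:460],None,fx=2.5,fy=2.5))
go(.4225,-.4442,.006,-116.7)
E
```

```text
t: 7.7
tcp_pos: [0.4219, -0.4444, 0.0054]
tcp_rot: [1.644, -2.676, -0.002]
wrist_force: [-0.6, -0.2, -0.7]
opening: 0.0641
grasp_force: 0.0
t 7.75 p [ 0.4223 -0.4447  0.0061] yaw -116.87 open 0.0641 gf 0.0 F [-0.8 -0.1  0.2] q [-0.49  0.48 -0.38  0.   -0.71  0.02]
tool shift total (shares) [-0.018  0.001  0.004] turn share -0.0009
```

View pics/s2c.png

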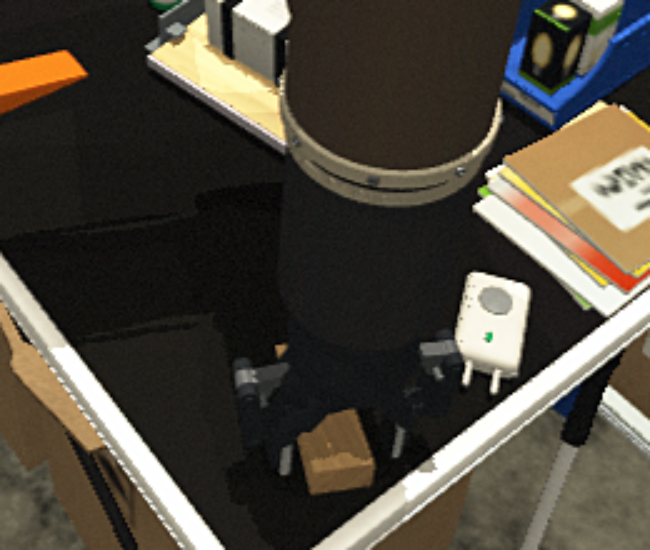

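The picture shows the open fingers straddling the wedge, thick end at about (335,455). Closing now.

```bash
python3 -m handwheel '[[0,0,0,0,0.3],[0,0,0,0,0.3],[0,0,0,0,0.3],[0,0,0,0,0.3],[0,0,0,0,0.3],[0,0,0,0,0.3],[0,0,-0.4,0,0.3],[0,0,-0.8,0,0.3],[0,0,-0.8,0,0.3],[0,0,0,0,0.3]]' 80
python3 - <<'E'
from h import *
im,Q=grab('scene','s3.png')
cv2.imwrite('pics/s3c.png',cv2.resize(im[200:420,200:460],None,fx=2.5,fy=2.5))
go(.4485,-.1651,.06,-169.5)
E
```

```text
t: 9.0
tcp_pos: [0.4235, -0.4455, 0.069]
tcp_rot: [-1.644, 2.675, -0.006]
wrist_force: [0.2, -0.2, -0.6]
opening: 0.0381
grasp_force: 80.4
t 9.05 p [ 0.4228 -0.4449  0.0676] yaw -116.89 open 0.038 gf 80.4 F [-0.4  0.2 -2.3] q [-0.49  0.41 -0.33 -0.   -0.83  0.02]
tool shift total (shares) [-8.707  3.454  0.247] turn share 0.2923
```

View pics/s3c.png

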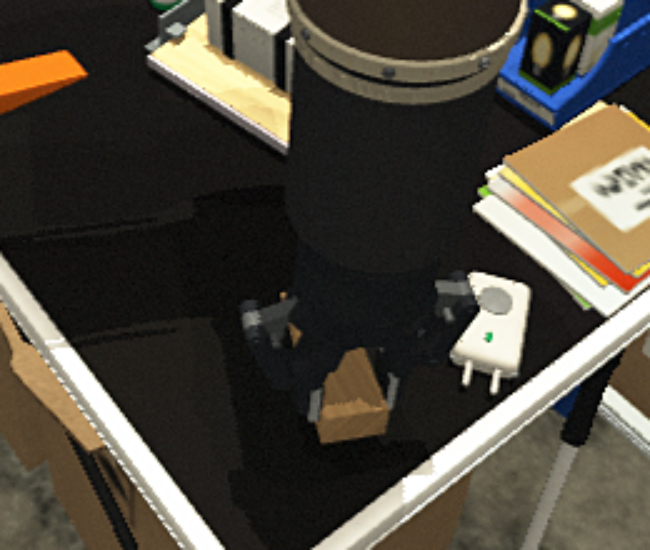

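The wedge is lifted, thick end at (350,425). I carry it to in front of the shelf, then turn it.

```bash
python3 -m handwheel '[[-0.87,0.345,0,0,0.3],[-0.87,0.345,0,0,0.3],[-0.87,0.345,0,0,0.3],[-0.87,0.345,0,0,0.3],[-0.87,0.345,0,0,0.3],[-0.87,0.345,0,0,0.3],[-0.87,0.345,0,0,0.3],[-0.87,0.345,0,0,0.3],[-0.87,0.345,0,0,0.3],[-0.87,0.345,0,0,0.3]]'
python3 -m handwheel '[[0,0,0,0.05,0.3],[0,0,0,0.05,0.3],[0,0,0,0.05,0.3],[0,0,0,0.05,0.3],[0,0,0,0.05,0.3],[0,0,0,0.042,0.3],[0,0,0,0,0.3],[0,0,0,0,0.3],[0,0,0,0,0.3],[0,0,0,0,0.3]]'
python3 - <<'E'
from h import *
im,P=grab('scene','s4.png'); np.save('s4.npy',P)
cv2.imwrite('pics/s4c.png',cv2.resize(im[150:350,150:410],None,fx=3,fy=3))
im,P=grab('top','t4.png'); np.save('t4.npy',P)
go(.4485,-.1651,.006,-169.5)
E
```

```text
t: 10.3
tcp_pos: [0.4474, -0.1642, 0.0658]
tcp_rot: [1.643, -2.676, -0.001]
wrist_force: [0.0, 0.3, -0.8]
opening: 0.0381
grasp_force: 80.4
t: 11.55
tcp_pos: [0.4479, -0.1651, 0.0663]
tcp_rot: [0.29, -3.128, -0.0]
wrist_force: [-0.8, -0.5, -1.7]
opening: 0.0377
grasp_force: 80.5
t 11.65 p [ 0.448  -0.1651  0.0663] yaw -169.41 open 0.038 gf 80.5 F [ 0.6  1.2 -0.8] q [ 0.06  0.22 -0.63 -0.   -0.73 -1.45]
tool shift total (shares) [-0.017 -0.003  2.01 ] turn share 0.0005
```

View pics/s4c.png

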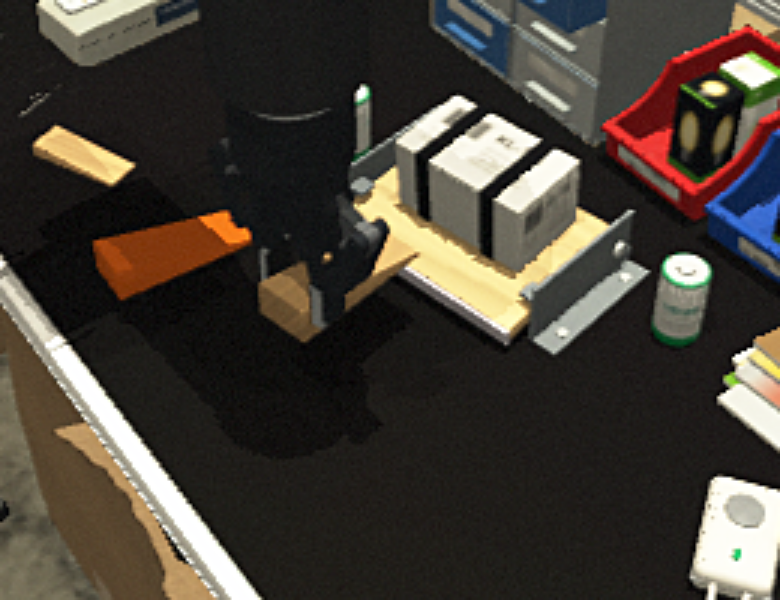

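View pics/t4.png

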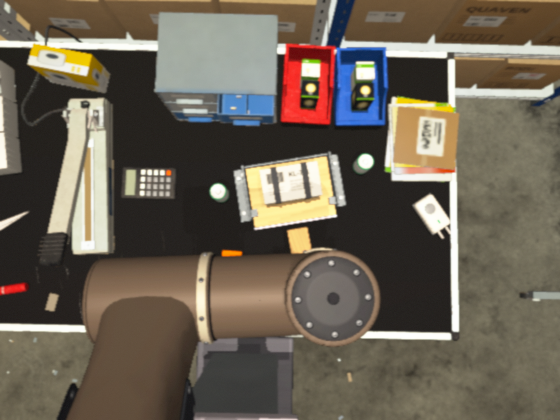

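The scene crop shows the wedge held level with its tip at about (415,255). In the top view the tip is at about (299,230), in front of the shelf. I measure it against the shelf middle.

```bash
python3 - <<'E'
from h import *
t=np.radians(10.5);ex=np.array([np.cos(t),np.sin(t)]);ey=np.array([-ex[1],ex[0]])
for nm,f,box in(('top','t4',(226,256,284,318)),):
    P=np.load(f+'.npy'); hsv=cv2.cvtColor(cv2.imread('pics/%s.png'%f),cv2.COLOR_BGR2HSV)
    v0,v1,u0,u1=box; m=np.zeros((420,560),bool); m[v0:v1,u0:u1]=1
    m&=(hsv[...,1]>60)&(hsv[...,2]>90)&(P[...,2]>.035)&(P[...,2]<.12)
    Q=P[m]; x=Q[:,:2]@ex;y=Q[:,:2]@ey
    print(len(Q),'tip x',np.percentile(x,[0,50,99,100]))
    for b in np.arange(x.min(),x.max(),.005):
        k=(x>=b)&(x<b+.005)
        if k.sum()>5: print(round(b,3),k.sum(),'y',y[k].min().round(4),y[k].max().round(4),'mid',((y[k].min()+y[k].max())/2).round(4),'z',np.median(Q[k,2]).round(4))
    m=np.zeros((420,560),bool); m[145:238,225:355]=1
    S=P[m&(hsv[...,2]>150)&(P[...,2]>.01)&(P[...,2]<.028)]; x=S[:,:2]@ex;y=S[:,:2]@ey
    for b in np.arange(-.34,-.15,.02):
        k=(y>=b)&(y<b+.02)
        if k.sum()>5: print('front',round(b,2),np.sort(x[k])[[0,3]].round(4))
    k=x<.56; print('shelf y',np.percentile(y[k],[.5,99.5]))
s=arm.get_state()['tcp_pos'][:2]; print('tcp',s@ex,s@ey)
E
```

```text
471 tip x [0.45387362 0.47831649 0.50106886 0.50132635]
0.454 35 y -0.2617 -0.2235 mid -0.2426 z 0.0722
0.459 53 y -0.2619 -0.2222 mid -0.2421 z 0.0716
0.464 50 y -0.2616 -0.2228 mid -0.2422 z 0.0708
0.469 54 y -0.2619 -0.2221 mid -0.242 z 0.0698
0.474 50 y -0.2613 -0.2226 mid -0.2419 z 0.0681
0.479 51 y -0.2616 -0.222 mid -0.2418 z 0.0677
0.484 51 y -0.2607 -0.2221 mid -0.2414 z 0.067
0.489 50 y -0.2615 -0.2229 mid -0.2422 z 0.0652
0.494 50 y -0.2606 -0.2219 mid -0.2412 z 0.0642
0.499 27 y -0.2615 -0.2225 mid -0.242 z 0.0639
front -0.34 [0.5156 0.5166]
front -0.32 [0.5153 0.5155]
front -0.3 [0.515  0.5161]
front -0.28 [0.5149 0.5154]
front -0.26 [0.5153 0.5162]
front -0.24 [0.5151 0.5156]
front -0.22 [0.515  0.5159]
front -0.2 [0.515  0.5156]
front -0.18 [0.5152 0.516 ]
front -0.16 [0.5155 0.5196]
shelf y [-0.32736475 -0.15851778]
tcp 0.4103835086028327 -0.24397773314735044
```

Alignment is good: the lateral offset is 1 mm, the yaw matches, and the tip is 14 mm short of the edge. I lower it, release to let it sit flat and regrip, then advance.

```bash
python3 -m handwheel '[[0,0,0.7,0,0.3],[0,0,0.7,0,0.3],[0,0,0.45,0,0.3],[0,0,0.12,0,0.3],[0,0,0,0,0.65],[0,0,0,0,0.65],[0,0,0,0,0.3],[0,0,0,0,0.3],[0,0,0,0,0.3],[0,0,0,0,0.3]]' 80
python3 -m handwheel '[[-0.1,0,0,0,0.3],[-0.2,0,0,0,0.3],[-0.2,0,0,0,0.3],[-0.2,0,0,0,0.3],[-0.2,0,0,0,0.3],[-0.2,0,0,0,0.3],[-0.1,0,0,0,0.3],[-0.05,0,0,0,0.3],[-0.05,0,0,0,0.3],[0,0,0,0,0.3]]'
python3 - <<'E'
from h import *
t=np.radians(10.5);ex=np.array([np.cos(t),np.sin(t)]);ey=np.array([-ex[1],ex[0]])
go(*(ex*.488+ey*-.243),.006,-169.5)
im,P=grab('scene','s5.png'); cv2.imwrite('pics/s5c.png',cv2.resize(im[170:290,220:390],None,fx=4,fy=4))
E
```

```text
t: 12.9
tcp_pos: [0.4483, -0.1652, 0.0079]
tcp_rot: [-0.29, 3.127, -0.0]
wrist_force: [-1.4, 1.7, 8.0]
opening: 0.0384
grasp_force: 80.7
t: 14.15
tcp_pos: [0.4816, -0.1591, 0.0079]
tcp_rot: [0.287, -3.121, 0.0]
wrist_force: [-14.9, -3.3, 23.8]
opening: 0.038
grasp_force: 82.6
t 14.15 p [ 0.4816 -0.1591  0.0079] yaw -169.49 open 0.038 gf 82.6 F [-14.9  -3.3  23.8] q [ 0.07  0.36 -0.61  0.   -0.61 -1.46]
tool shift total (shares) [-1.45   0.038  0.051] turn share 0.0001
```

View pics/s5c.png

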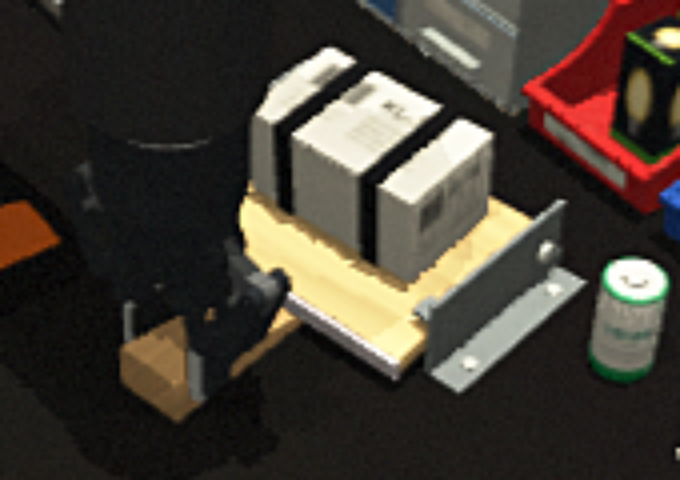

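The wedge tip is under the edge, but I'm pressing too hard on the table (24 N vertical). I ease up and look at the force.

```bash
python3 -m handwheel '[[0,0,-0.015,0,0.3],[0,0,-0.015,0,0.3],[0,0,0,0,0.3],[0,0,0,0,0.3],[0,0,0,0,0.3],[0,0,0,0,0.3],[0,0,0,0,0.3],[0,0,0,0,0.3],[0,0,0,0,0.3],[0,0,0,0,0.3]]'
python3 -m handwheel '[[-0.1,0,0,0,0.3],[-0.1,0,0,0,0.3],[-0.1,0,0,0,0.3],[0,0,0,0,0.3],[0,0,0,0,0.3],[0,0,0,0,0.3],[0,0,0,0,0.3],[0,0,0,0,0.3],[0,0,0,0,0.3],[0,0,0,0,0.3]]'
```

```text
t: 15.45
tcp_pos: [0.4854, -0.1581, 0.0079]
tcp_rot: [0.288, -3.126, -0.0]
wrist_force: [-5.1, -2.8, 4.7]
opening: 0.0377
grasp_force: 80.7
t: 16.7
tcp_pos: [0.4913, -0.1569, 0.0079]
tcp_rot: [0.288, -3.122, -0.0]
wrist_force: [-13.4, -3.5, 14.0]
opening: 0.0378
grasp_force: 81.9
```

```bash
python3 -m handwheel '[[-0.1,0,-0.01,0,0.3],[-0.1,0,-0.01,0,0.3],[-0.1,0,0,0,0.3],[-0.1,0,0,0,0.3],[-0.1,0,0,0,0.3],[0,0,0,0,0.3],[0,0,0,0,0.3],[0,0,0,0,0.3],[0,0,0,0,0.3],[0,0,0,0,0.3]]'
python3 - <<'E'
from h import *
t=np.radians(10.5);ex=np.array([np.cos(t),np.sin(t)]);ey=np.array([-ex[1],ex[0]])
go(*(ex*.488+ey*-.243),.008,-169.5)
im,P=grab('scene','s6.png'); cv2.imwrite('pics/s6c.png',cv2.resize(im[170:290,220:390],None,fx=4,fy=4))
im,P=grab('top','t6.png'); hsv=cv2.cvtColor(im,cv2.COLOR_BGR2HSV)
def shelf(P,hsv):
    m=np.zeros((420,560),bool); m[180:238,225:355]=1
    S=P[m&(hsv[...,2]>150)&(hsv[...,1]>40)&(P[...,2]>.01)&(P[...,2]<.04)]; x=S[:,:2]@ex-.5155; k=(x<.045)
    return np.polyfit(x[k],S[k,2],1),k.sum()
print('slope, edge top z',shelf(P,hsv)); P1=np.load('top1.npy'); print(shelf(P1,cv2.cvtColor(cv2.imread('pics/top1.png'),cv2.COLOR_BGR2HSV)))
E
```

```text
t: 17.95
tcp_pos: [0.5105, -0.1535, 0.0089]
tcp_rot: [-0.289, 3.127, -0.0]
wrist_force: [1.3, 1.9, -3.2]
opening: 0.0376
grasp_force: 80.5
t 17.95 p [ 0.5105 -0.1535  0.0089] yaw -169.43 open 0.0376 gf 80.5 F [ 1.3  1.9 -3.2] q [ 0.08  0.38 -0.56  0.   -0.63 -1.46]
tool shift total (shares) [-0.468  0.032  0.031] turn share 0.0004
slope, edge top z (array([-0.70347905,  0.05909711]), np.int64(53))
(array([0.08426343, 0.0210965 ]), np.int64(1574))
```

View pics/s6c.png

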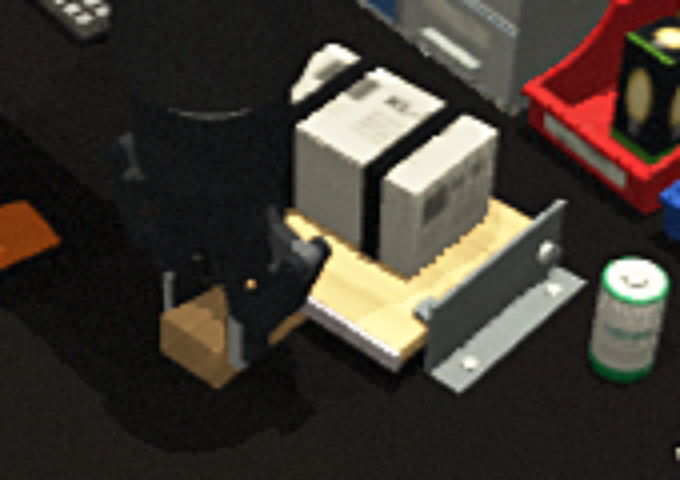

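The shelf is rising with about 14 mm to go, and the wedge is about 1 mm off the table. I lower that millimetre while advancing.

```bash
python3 -m handwheel '[[-0.08,0,0.01,0,0.3],[-0.08,0,0.01,0,0.3],[-0.08,0,0,0,0.3],[-0.05,0,0,0,0.3],[0,0,0,0,0.3],[0,0,0,0,0.3],[0,0,0,0,0.3],[0,0,0,0,0.3],[0,0,0,0,0.3],[0,0,0,0,0.3]]'
python3 -c "
from h import *
t=np.radians(10.5);ex=np.array([np.cos(t),np.sin(t)]);ey=np.array([-ex[1],ex[0]])
go(*(ex*.488+ey*-.243),.008,-169.5)"
```

```text
t: 19.3
tcp_pos: [0.5177, -0.1522, 0.0079]
tcp_rot: [0.289, -3.127, 0.0]
wrist_force: [-5.0, -1.5, -0.1]
opening: 0.0382
grasp_force: 80.9
t 19.3 p [ 0.5177 -0.1522  0.0079] yaw -169.45 open 0.0382 gf 80.9 F [-5.  -1.5 -0.1] q [ 0.08  0.39 -0.54  0.   -0.64 -1.46]
tool shift total (shares) [-0.225  0.032 -0.002] turn share 0.0003
```

```bash
python3 -m handwheel '[[-0.05,0,0,0,0.3],[-0.05,0,0,0,0.3],[-0.05,0,0,0,0.3],[-0.04,0,0,0,0.3],[0,0,0,0,0.3],[0,0,0,0,0.3],[0,0,0,0,0.3],[0,0,0,0,0.3],[0,0,0,0,0.3],[0,0,0,0,0.3]]'
```

```text
t: 20.55
tcp_pos: [0.5244, -0.1509, 0.0082]
tcp_rot: [-0.289, 3.128, -0.0]
wrist_force: [-0.9, 1.3, -3.7]
opening: 0.0379
grasp_force: 80.5
```

```bash
python3 -m handwheel '[[-0.04,0,0,0,0.3],[0,0,0,0,0.3],[0,0,0,0,0.3],[-0.02,0,0,0,0.3],[0,0,0,0,0.3],[0,0,0,0,0.3],[0,0,0,0,0.3],[0,0,0,0,0.3],[0,0,0,0,0.3],[0,0,0,0,0.3]]'
```

```text
t: 21.8
tcp_pos: [0.5257, -0.1506, 0.008]
tcp_rot: [0.289, -3.128, -0.0]
wrist_force: [-4.5, -0.4, -3.8]
opening: 0.0377
grasp_force: 80.5
```

```bash
python3 -m handwheel '[[-0.04,0,0.01,0,0.3],[0,0,0,0,0.3],[-0.04,0,0,0,0.3],[0,0,0,0,0.3],[-0.04,0,0,0,0.3],[0,0,0,0,0.3],[0,0,0,0,0.3],[0,0,0,0,0.3],[0,0,0,0,0.3],[0,0,0,0,0.3]]'
```

```text
t: 23.05
tcp_pos: [0.5261, -0.1505, 0.0079]
tcp_rot: [0.288, -3.123, -0.0]
wrist_force: [-13.6, -1.7, 9.5]
opening: 0.038
grasp_force: 81.9
```

```bash
python3 -m handwheel '[[-0.04,0,-0.01,0,0.3],[0,0,0,0,0.3],[-0.03,0,0,0,0.3],[0,0,0,0,0.3],[0,0,0,0,0.3],[0,0,0,0,0.3],[0,0,0,0,0.3],[0,0,0,0,0.3],[0,0,0,0,0.3],[0,0,0,0,0.3]]'
python3 - <<'E'
from h import *
go(.53,-.15,.008,-169.5)
im,P=grab('scene','s7.png'); cv2.imwrite('pics/s7c.png',cv2.resize(im[170:290,220:390],None,fx=4,fy=4))
E
```

```text
t: 24.3
tcp_pos: [0.5263, -0.1504, 0.0079]
tcp_rot: [0.287, -3.12, -0.0]
wrist_force: [-17.9, -3.9, 12.3]
opening: 0.0381
grasp_force: 82.2
t 24.3 p [ 0.5263 -0.1504  0.0079] yaw -169.5 open 0.0381 gf 82.2 F [-17.9  -3.9  12.3] q [ 0.08  0.41 -0.52 -0.   -0.65 -1.47]
tool shift total (shares) [-0.124 -0.009 -0.005] turn share 0.0
```

View pics/s7c.png

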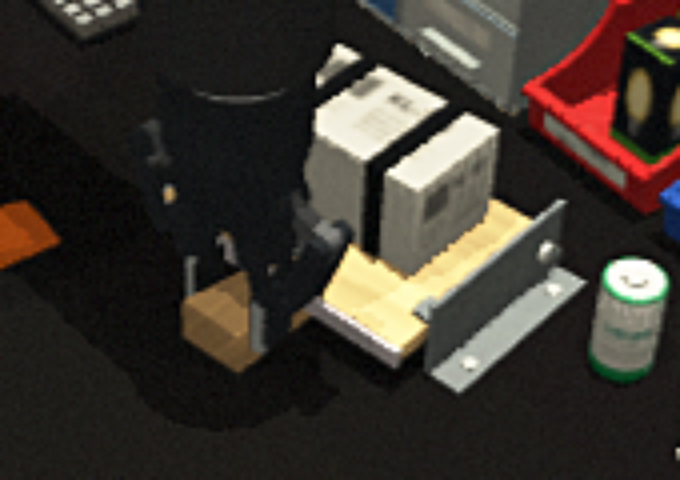

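The shelf looks level and resistance has risen steeply to 18 N. I give one more firm push, then release.

```bash
python3 -m handwheel '[[-0.04,0,-0.01,0,0.3],[0,0,0,0,0.3],[-0.04,0,0,0,0.3],[0,0,0,0,0.3],[-0.02,0,0,0,0.3],[0,0,0,0,0.3],[0,0,0,0,0.3],[0,0,0,0,0.3],[0,0,0,0,0.3],[0,0,0,0,0.3]]'
```

```text
t: 25.6
tcp_pos: [0.5265, -0.1504, 0.0079]
tcp_rot: [0.285, -3.115, -0.001]
wrist_force: [-24.0, -4.1, 18.2]
opening: 0.0379
grasp_force: 82.8
```

```bash
python3 -m handwheel '[[0,0,0,0,0.7],[0,0,0,0,0.7],[0,0,0,0,0.7],[0,0,0,0,0.7],[0,0,-0.3,0,0.7],[0.1,0,-0.6,0,0.7],[0.1,0,-0.9,0,0.7],[0.3,0,-0.9,0,0.7],[0.9,0,-0.9,0,0.7],[0.9,0,-0.5,0,0.7]]'
python3 -m handwheel '[[0.3,1,-0.5,0,0.7],[0.3,1,-0.5,0,0.7],[0,1,-0.5,0,0.7],[0,1,-0.5,0,0.7],[0,1,0,0,0.7],[0,1,0,0,0.7],[0,1,0,0,0.7],[0,1,0,0,0.7],[0,0,0,0,0.7],[0,0,0,0,0.7]]'
python3 - <<'E'
from h import *
t=np.radians(10.5);ex=np.array([np.cos(t),np.sin(t)]);ey=np.array([-ex[1],ex[0]])
go(.4,-.3,.2,-169.5)
a,_=grab('scene'); im,P=grab('top','t8.png'); hsv=cv2.cvtColor(im,cv2.COLOR_BGR2HSV)
big=np.hstack([cv2.resize(a[170:290,220:350],None,fx=3,fy=3),cv2.resize(im[140:260,200:330],None,fx=3,fy=3)]); cv2.imwrite('pics/f8.png',big)
m=np.zeros((420,560),bool); m[170:240,225:355]=1
M=P[...,:2]@ex-.5155; Y=P[...,:2]@ey+.243
k=m&(abs(Y)<.08)&(M>.005)&(M<.042)&(hsv[...,2]>120); print('shelf slope,edge z',np.polyfit(M[k],P[k][:,2],1),k.sum())
m[:]=0; m[190:300,200:400]=1
k=m&(abs(Y)<.04)&(M<-.003)&(M>-.09)&(P[...,2]>.006)&(hsv[...,1]>60)&(hsv[...,2]>90)
print('wedge out',M[k].min(),M[k].max(),'y',Y[k].min(),Y[k].max(),P[k][:,2].max(),k.sum(),cv2.minAreaRect(P[k][:,:2].astype('f4')))
E
```

```text
t: 26.85
tcp_pos: [0.4667, -0.1617, 0.1334]
tcp_rot: [-0.29, 3.126, -0.001]
wrist_force: [-0.4, 0.1, 0.2]
opening: 0.0597
grasp_force: 0.0
t: 28.1
tcp_pos: [0.4048, 0.0709, 0.1918]
tcp_rot: [-0.29, 3.128, 0.0]
wrist_force: [-0.0, -0.9, -0.1]
opening: 0.0598
grasp_force: 0.0
t 28.1 p [0.4048 0.0709 0.1918] yaw -169.39 open 0.0598 gf 0.0 F [-0.  -0.9 -0.1] q [ 0.66 -0.06 -0.59  0.   -1.04 -2.04]
tool shift total (shares) [  2.434 -12.124  -0.278] turn share 0.0006
shelf slope,edge z [0.01011263 0.03009213] 1363
wedge out -0.04490668906339734 -0.003017130209712504 y -0.01970091821515474 0.020679741064201534 0.03239598705724822 391 ((0.5275149941444397, -0.14887084066867828), (0.041870664805173874, 0.04021509736776352), 10.897951126098633)
```

View pics/f8.png

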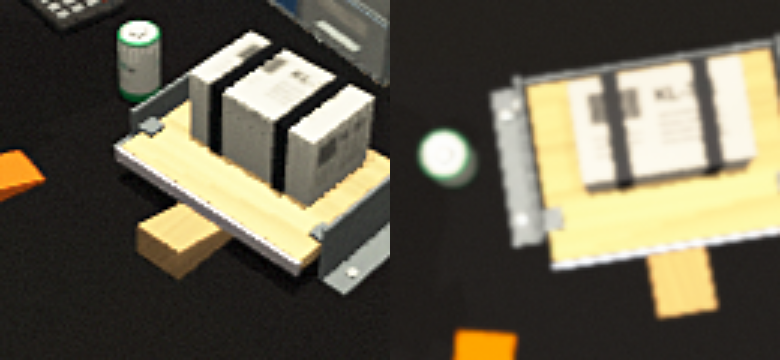

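The picture shows the shelf level: the top of its edge is at 30.1 mm (18 + 12). The wedge is square and centred with about 45 mm sticking out, and battery 2, the one in the crop, is still standing.

```bash
python3 -c "
from bench import arm
print(arm.sign_off())"
```

```text
the job is handed in; nothing more can be done
None
```

The thicker wedge is pushed in squarely under the middle of the shelf's front edge and released at a final push of about 24 N (wrist reading, including friction on the table). The shelf measures level against its stops and about 45 mm of wedge sticks out. I never touched the batteries, and the job was handed in at about 28 s; sign-off gave no verdict.

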